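# Hold the line stamp up to the webcam

### The arm

A 6-joint arm with a two-finger parallel gripper is mounted at the origin on the work surface. World frame = base frame: x ahead of the robot, y to its left, z up, the work surface at z = 0. Lengths are in m, angles in rad, forces in N, time in s.
With the tool pointing down it reaches from about 0.3 to 1 m from the base axis. Payload 5.1 kg.
Tool frame: the origin (TCP) lies at the very end of the fingers, on their centre line; the grasp point (between the pads) lies 19 mm behind it; z points along the fingers, y is the direction in which the jaws open and shut (so a half turn about z gives the same grasp; the last joint's range is limited). The gripper opens to 95 mm and grips with 3 to 60 N. Pads are 20 mm wide; open, the fingers measure 119 mm over their backs; the gripper's body (75 mm by 180 mm) begins 59 mm behind the grasp point.
Start: joints at [-0.083, 0.124, 1.65, -0, 1.367, -0.083], TCP at [0.65, -0, 0.215] pointing down, gripper open.
Joint ranges: [-2.61, 2.61], [-1.02, 2.33], [0.03, 2.71], [-1.35, 4.49], [0.32, 2.68], [-2.91, 2.91]. Speed limits (rad/s): [2.57, 2.57, 3.14, 3.14, 3.14, 3.14].

### API

Orientations are given as a 3x3 rotation matrix whose columns are the frame's x, y, z axes.
In Python, from bench import status, camera, get_calibration, bot gives the robot as it stands. The module is installed in compiled form; this text tells all that it offers.
- The arm moves only by the tool apply_moves, never from a script. Its argument "rows" is a list of rows, each an object of numbers: "tx", "ty", "tz": the shift along the world's x, y, z in mm; "wx", "wy", "wz": the turn, a rotation vector about the world's x, y, z in degrees. In form: [{"tx": .., "ty": .., "tz": .., "wx": .., "wy": .., "wz": ..}, ...]. A call has 1 to 5 rows; each row shifts and turns the commanded pose from where the row before left it; what a row does not reach is not made up. A row lasts 1/8 s, in which the tool goes at most 62.5 mm and 10.7 degrees, less where a joint would pass 70% of its speed; a pose out of reach is approached as far as the arm can. A call is refused whole if a number of a shift passes 62.5 or a number of a turn 10.7, either way. A call with a gripper value outside its range is refused whole. "fingers" is the gripper's target within -1 to 1 (fully open at 1, half-way at 0, shut at -1), set as the call begins (left out, the last holds). The fingers move at their own pace and stop on an object; the grip force is fixed at half the most. Time passes only in rows, so rows that do not move let the fingers close. It gives the time, the measured TCP pose, the force and the opening at its end, in the units of the state.
- status.observe(): the state, without advancing time (a new reading comes with each control period).
- camera(name): name is "scene" or "side" or "wrist"; returns (picture, depth): 400x640x3 uint8, red, green, blue; 400x640 float32, m along the optical axis (not along the pixel's ray), 0 where there is no reading.
- get_calibration(name): a dict with "fx", "fy", "cx", "cy" (pixels), "position" and "rotation" of the camera in the world. Camera axes: x right, y down, z forward; pixel columns grow to the right and rows downward; lengths in m; the calibration is good to about 2 mm. A picture is of the moment at which its call begins: read the wrist's pose just before it. get_calibration takes no time and is no camera call; for the wrist camera it gives the pose at the moment of the call.
- bot.close_job(): hands the job in, once; it reports no verdict.
The state is a dict: "clock": time; "joints": joint angles; "qd": joint speeds; "joint_efforts": joint torques, N m; "eef_pos": TCP position; "orientation": TCP orientation; "force": force on the tool from outside, world axes, zero at the start; "torque": the same for the moment, N m; "grip_width": finger opening in m.
Only numpy, scipy, OpenCV 4.12 (cv2) and the standard library are available. Lean on these libraries where they do the work, as an engineer would, in place of code of your own. Each camera call takes 0.05 s, during which the arm holds its last target.

### The job

A colleague on the video call wants to check the face of the line stamp, the one with the long narrow foot. Take it out of the stamp tray and hold it in the air with its printing face turned squarely to the webcam's lens, centred in front of the lens, 15 cm from it, and with the long side of the face level (parallel to the webcam's wide side). Finish while still holding it there, steady; do not touch the webcam, and leave the other two stamps in their places and everything else on the desk where it is.

Things in the scene. Friction and masses are not known exactly. Their poses are not given: they have to be found in the camera images.
- line_stamp: The stamp to show: wooden, 86 mm tall, 60 to 130 g, standing face down in a tray place. Foot 70 (x) x 26 (y) mm, 22 mm high; its rubber underside is the printing face. Above the foot's middle a straight grip, 22 (x) x 28 (y) mm, up to 86 mm. Origin: centre of the printing face; z points from the face up the grip. Half a turn about z makes no difference.
- line_stamp_top (a point): The centre of the top of the line stamp's grip, 86 mm along z from its origin. Same axes as the stamp.
- square_stamp: Another stamp, to be left in its place: the same grip and height, foot 40 x 40 mm. Origin: centre of its underside, z up.
- round_stamp: Another stamp, to be left in its place: the same grip and height, round foot 42 mm across. Origin: centre of its underside, z up.
- tray: Grey stamp tray, fixed, 94 (x) x 246 (y) mm, 16 mm high, walls and floor 4 mm thick, split by two walls into three places in a row along y, centres about 80 mm apart; one stamp stands in each. Origin: centre of its underside.
- webcam: Foot of the webcam: black disc 84 mm across, fixed to the desk. From it a thin post with a sliding neck rises to a fork, 88 mm wide, that carries the tilting head. Origin: centre of the foot's underside.
- lens (a point): Centre of the webcam's lens glass. Axes turn with the head: the lens looks along -x (up, 49 to 64 deg above level, roughly towards the robot); y is level, along the wide side of the head (black, 76 mm in y, 28 x 24 mm). Lens 0.10 to 0.16 m above the desk; height and tilt vary but stay put. The face belongs at x = -0.15 m, y = z = 0 in this frame.
- mouse: Black computer mouse, 104 x 58 x 30 mm, loose on the desk; leave it. Origin: centre of its underside.
- phone: Black mobile phone lying flat, 74 x 150 x 8 mm, loose on the desk; leave it. Origin: centre of its underside.
- earbud_case: Round black earbud case, 60 mm across, 24 mm high, loose on the desk; leave it. Origin: centre of its underside.
- mug: White mug, 76 mm across, 90 mm high, handle at +y, loose on the desk; leave it. Origin: centre of its underside.

How it is judged:
By the outcome, as a careful person would: the job done as asked, in the order asked, and still so for the second after the job is handed in, while the arm keeps its last pose, push and grip.
It also fails if it takes over 32 s, if anything falls off the work surface, if the arm or the gripper's body presses on something with over 40 N, if the wrist force passes 120 N, or if a joint passes its speed limit or range.

## Working session

There is one attempt and no reset: what is moved stays moved. The work goes in short steps, Python scripts to look and compute and a tool call to move; the robot and the scene stay as the last step left them, time stands still between calls to the robot, and variables do not carry over. Pictures are saved under pics/ and viewed, and the job is handed in when it is done.

Besides the shell and the picture viewer there is one more tool, called as name(argument=value, ...) on one line, values as JSON. apply_moves: Moves the arm, as the interface text tells. Its arguments: {"type":"object","properties":{"rows":{"type":"array"},"fingers":{"type":"number"}},"required":["rows"]}

```bash
mkdir -p pics; ls
cat > h.py <<'E'
import numpy as np, cv2, pickle
from bench import status, camera, get_calibration, bot
def snap(n,tag):
    c=get_calibration(n); im,d=camera(n)
    pickle.dump((im,d,c),open(f'pics/{tag}.pkl','wb'))
    cv2.imwrite(f'pics/{tag}.png',im[:,:,::-1]); return im,d,c
def load(tag): return pickle.load(open(f'pics/{tag}.pkl','rb'))
def cloud(d,c):
    v,u=np.mgrid[:d.shape[0],:d.shape[1]]
    P=np.stack([(u-c['cx'])/c['fx']*d,(v-c['cy'])/c['fy']*d,d],-1)
    W=P@np.array(c['rotation']).T+np.array(c['position'])
    W[d<=0]=np.nan; return W
E
python3 - <<'E'
from h import *
s=status.observe(); print(s)
for n in ['scene','side','wrist']:
    im,d,c=snap(n,n+'0'); print(n,c)
E
```

```text
pics
{'clock': 0.0, 'joints': array([-8.25570013e-02,  1.24515482e-01,  1.65167295e+00, -1.17990262e-05,
        1.36749617e+00, -8.26076947e-02]), 'qd': array([-0.00010293, -0.00061393, -0.00065017, -0.0020575 , -0.00021508,
        0.00038903]), 'joint_efforts': array([-6.25927078e-04, -4.17603564e+01, -3.59935069e+01,  7.73367751e-02,
        4.92534391e-02, -1.75303944e-04]), 'eef_pos': array([6.49355603e-01, 4.88144194e-05, 2.13380957e-01]), 'orientation': array([[-5.29196690e-05,  9.99997823e-01, -2.08577764e-03],
       [ 9.99999986e-01,  5.32555783e-05,  1.60992300e-04],
       [ 1.61103029e-04, -2.08576909e-03, -9.99997812e-01]]), 'force': array([-0.00370072,  1.03900919, -0.58238902]), 'torque': array([-0.00091773, -0.00907064,  0.00198826]), 'grip_width': 0.09511011745727105}
scene {'fx': 383.5148672276757, 'fy': 383.5148672276757, 'cx': 318.7819566379414, 'cy': 204.81168973704834, 'position': array([0.99151523, 0.44300737, 0.78945798]), 'rotation': array([[-0.75408304,  0.48925689, -0.4381626 ],
       [ 0.6567757 ,  0.5638813 , -0.50068309],
       [ 0.00210905, -0.66533117, -0.74654536]])}
side {'fx': 465.55456365636564, 'fy': 465.55456365636564, 'cx': 325.5803946234129, 'cy': 202.14515689266833, 'position': array([ 0.10729598, -0.61216516,  0.82494826]), 'rotation': array([[ 0.7719369 , -0.45365788,  0.44531781],
       [-0.63568519, -0.55551474,  0.53601092],
       [ 0.00421503, -0.69684855, -0.71720592]])}
wrist {'fx': 288.66025638686654, 'fy': 288.66025638686654, 'cx': 321.32044169052625, 'cy': 202.48550703274543, 'position': array([0.64998948, 0.08314466, 0.38331061]), 'rotation': array([[ 9.99999233e-01,  1.08552101e-03, -5.96730663e-04],
       [ 8.63971347e-04, -9.56419336e-01, -2.91995390e-01],
       [-8.87691876e-04,  2.91994650e-01, -9.56419540e-01]])}
```

View pics/scene0.png

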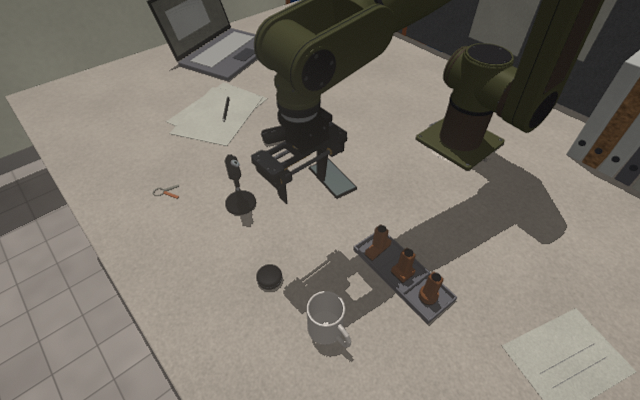

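View pics/side0.png

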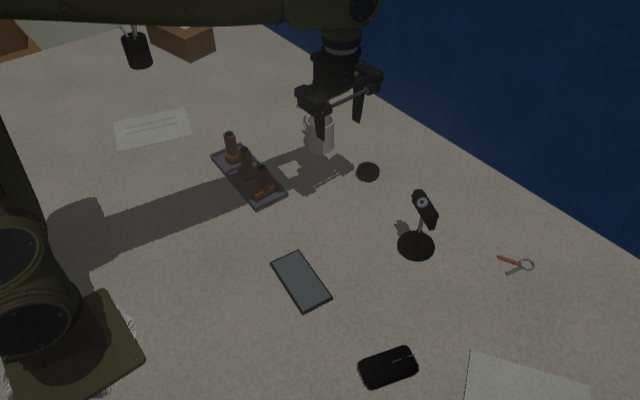

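View pics/wrist0.png

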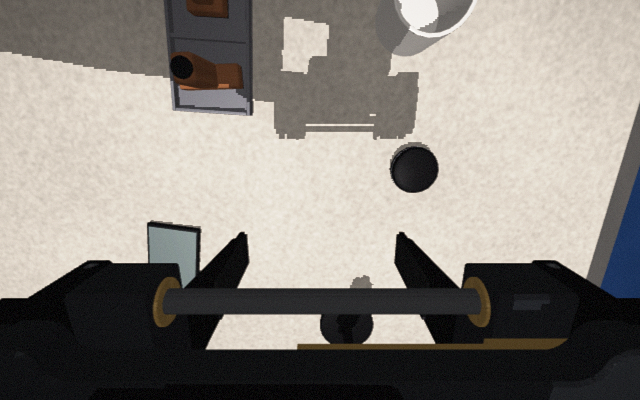

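Run:
```python
from h import *
def crop(t,u0,v0,u1,v1,k): 
    im=load(t)[0][v0:v1,u0:u1,::-1]; return cv2.resize(np.clip(im.astype(float)*1.8,0,255).astype(np.uint8),None,fx=k,fy=k,interpolation=cv2.INTER_CUBIC)
cv2.imwrite('pics/c1.png',crop('scene0',340,215,470,330,5))
cv2.imwrite('pics/c2.png',crop('side0',200,120,300,215,6))
cv2.imwrite('pics/c3.png',np.hstack([crop('side0',390,180,450,265,7)[:595],crop('scene0',215,150,265,235,7)[:595]]))
cv2.imwrite('pics/c4.png',crop('wrist0',150,0,270,125,5))
```

```text
(no output)
```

View pics/c1.png

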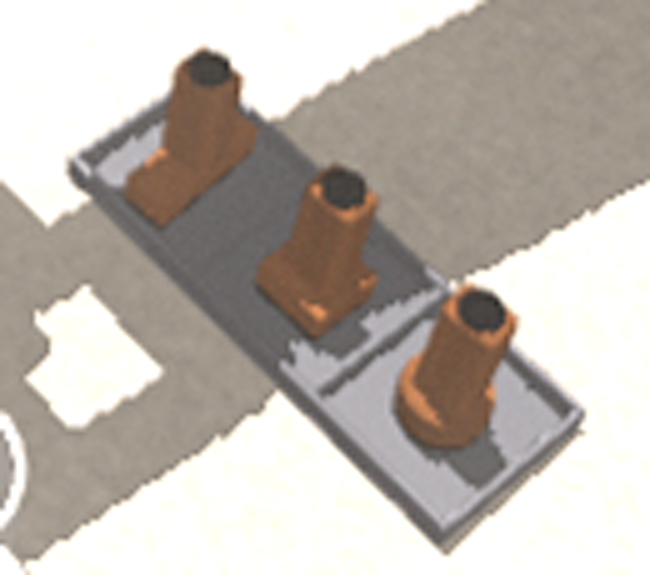

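View pics/c2.png

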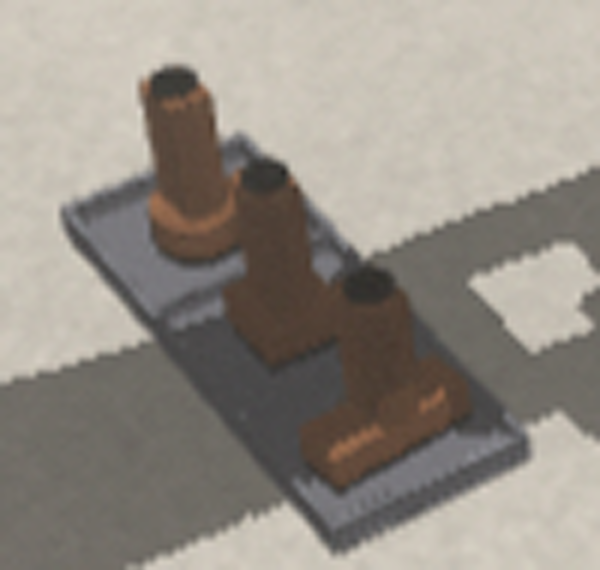

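View pics/c3.png

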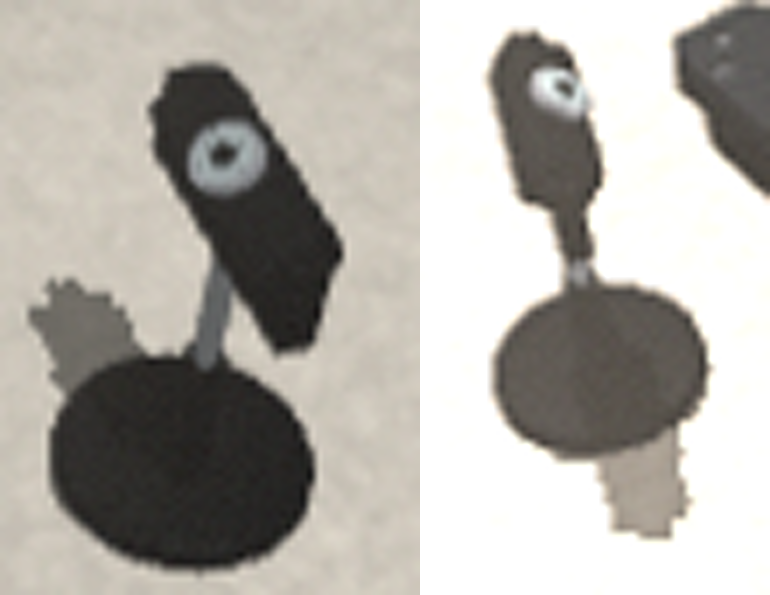

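View pics/c4.png

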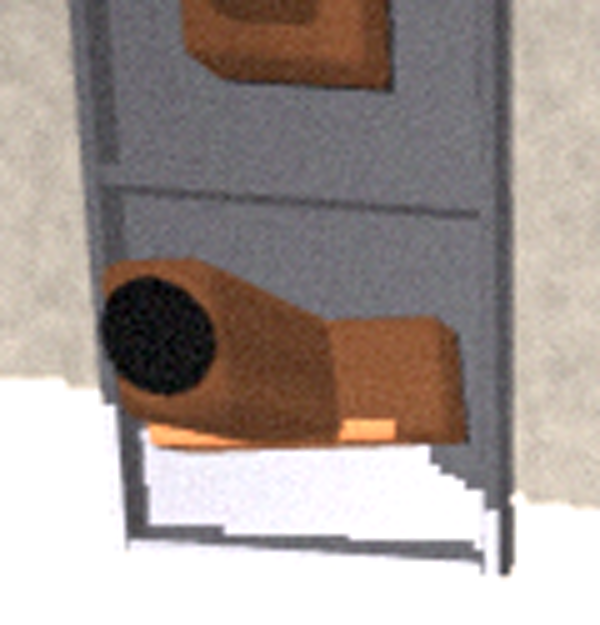

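Run:
```python
from h import *
np.set_printoptions(precision=4,suppress=True)
for t in ['scene0','side0','wrist0']:
    im,d,c=load(t); W=cloud(d,c); 
    # desk z check
    m=np.abs(W[...,2])<.01; print(t,'desk z med',np.nanmedian(W[...,2][m]), np.nanstd(W[...,2][m]))
    # blobs: stamp tops z~0.09
    x0=(W[...,0]>.3)&(W[...,0]<.75)
    m=(np.abs(W[...,2]-.09)<.004)&x0
    n,l,s,ce=cv2.connectedComponentsWithStats(m.astype(np.uint8))
    for i in range(1,n):
        if s[i,4]>15: print('top',s[i],W[l==i].mean(0))
# lens pixel
for t,(u,v) in {'side0':(390+226/7,180+157/7),'scene0':(215+(560-420)/7,150+90/7)}.items():
    im,d,c=load(t); W=cloud(d,c); print(t,u,v); ui,vi=int(round(u)),int(round(v))
    print(W[vi-1:vi+2,ui-1:ui+2].reshape(-1,3))
    ray=c['rotation']@np.array([(u-c['cx'])/c['fx'],(v-c['cy'])/c['fy'],1]); print('ray',c['position'],ray)
```

```text
scene0 desk z med 0.001138145606690344 0.001754683852694693
top [167  25  33  20  84] [ 0.3907 -1.0786  0.0899]
top [375 224  13  11  84] [0.5224 0.1266 0.0908]
top [401 248  14  12 101] [0.5276 0.2099 0.0908]
top [428 271  15  14 123] [0.5315 0.2875 0.0912]
top [314 291  31  31 136] [0.7279 0.1864 0.09  ]
side0 desk z med -0.0020347832808775834 0.0025011303935150732
top [162  27  33  12 170] [0.7012 0.8841 0.0875]
top [121  38  25   9  63] [0.5389 0.8987 0.09  ]
top [224 131  10   8  46] [0.5259 0.2829 0.0886]
top [239 147  11   8  53] [0.5216 0.2043 0.089 ]
top [256 165  11   8  55] [0.5174 0.1214 0.089 ]
wrist0 desk z med -0.00022609414954327667 0.0015087185134091126
top [393   0  40  39 334] [0.7284 0.1613 0.0893]
top [170  52  27  32 727] [0.5212 0.1248 0.0902]
side0 422.2857142857143 202.42857142857142
[[ 0.6802 -0.2264  0.1478]
 [ 0.6803 -0.2287  0.1496]
 [ 0.6815 -0.2303  0.15  ]
 [ 0.678  -0.2284  0.1479]
 [ 0.6793 -0.2299  0.1482]
 [ 0.6796 -0.232   0.1498]
 [ 0.6761 -0.2302  0.1477]
 [ 0.6766 -0.2323  0.149 ]
 [ 0.6773 -0.234   0.1499]]
ray [ 0.1073 -0.6122  0.8249] [ 0.6054  0.4036 -0.7168]
scene0 235.0 162.85714285714286
[[ 0.6839 -0.2257  0.1548]
 [ 0.6803 -0.2278  0.1512]
 [ 0.6788 -0.2254  0.152 ]
 [ 0.6846 -0.2255  0.152 ]
 [ 0.6828 -0.2236  0.1523]
 [ 0.6797 -0.2246  0.1497]
 [ 0.6865 -0.2226  0.1519]
 [ 0.6841 -0.222   0.1509]
 [ 0.6818 -0.2215  0.1498]]
ray [0.9915 0.443  0.7895] [-0.3269 -0.7058 -0.6742]
```

Run:
```python
from h import *
np.set_printoptions(precision=4,suppress=True)
L=np.array([.680,-.227,.150])
for t in ['scene0','side0']:
    im,d,c=load(t); W=cloud(d,c)
    m=(np.linalg.norm(W-L,axis=-1)<.09)&(W[...,2]>.10)
    P=W[m]; print(t,len(P),P.min(0),P.max(0))
    # ransac plane
    rng=np.random.default_rng(0); best=0
    for _ in range(2000):
        a=P[rng.choice(len(P),3,replace=False)]; n=np.cross(a[1]-a[0],a[2]-a[0]); 
        if np.linalg.norm(n)<1e-7: continue
        n/=np.linalg.norm(n); k=np.abs((P-a[0])@n)<.002
        if k.sum()>best: best=k.sum(); K=k
    Q=P[K]; ce=Q.mean(0); U,S,V=np.linalg.svd(Q-ce); n=V[2]*np.sign(V[2][2]); print(best,ce,'n',n,'elev',np.degrees(np.arcsin(n[2])),'az',np.degrees(np.arctan2(n[1],n[0])),'long',V[0])
t='wrist0'
im,d,c=load(t); W=cloud(d,c)
m=(np.abs(W[...,2]-.026)<.003)&(np.abs(W[...,0]-.53)<.06)&(np.abs(W[...,1]-.12)<.035)&(im[...,0]>im[...,2]*1.3)
P=W[m]; print(len(P),P.min(0),P.max(0)); r=cv2.minAreaRect((P[:,:2]*1000).astype(np.float32)); print(r)
for t in ['side0','scene0']:
    im,d,c=load(t); W=cloud(d,c)
    m=(np.abs(W[...,2]-.026)<.004)&(np.abs(W[...,0]-.52)<.06)&(np.abs(W[...,1]-.12)<.035)&(im[...,0]>im[...,2]*1.3)
    P=W[m]; print(len(P),P.min(0),P.max(0)); r=cv2.minAreaRect((P[:,:2]*1000).astype(np.float32)); print(r)
```

```text
scene0 351 [ 0.6616 -0.2709  0.1072] [ 0.7157 -0.1873  0.1574]
120 [ 0.6872 -0.2251  0.1477] n [-0.4728  0.1919  0.86  ] elev 59.31530885175758 az 157.90821797739568 long [ 0.3552  0.9347 -0.0133]
side0 616 [ 0.6599 -0.2753  0.1011] [ 0.7076 -0.1901  0.1541]
228 [ 0.6803 -0.2336  0.1437] n [-0.4997  0.2132  0.8395] elev 57.0926115911686 az 156.89507261320873 long [-0.3904 -0.9206  0.0014]
599 [0.4857 0.1109 0.023 ] [0.5553 0.1389 0.0289]
((520.1385498046875, 124.28128814697266), (69.89521789550781, 25.93885612487793), 3.6127686500549316)
126 [0.4842 0.1087 0.022 ] [0.5527 0.1376 0.0296]
((518.4275512695312, 122.59859466552734), (69.05146789550781, 27.786100387573242), 1.8971902132034302)
140 [0.4855 0.1135 0.0225] [0.5572 0.1386 0.0295]
((521.2987670898438, 125.75613403320312), (71.64930725097656, 24.9467716217041), 1.0346848964691162)
```

apply_moves(rows=[{"tx": -10,"ty": -56,"tz": 10},{"tx": -10,"ty": -56,"tz": 10},{"tx": -10,"ty": -56,"tz": 10},{"tx": -10,"ty": -56,"tz": 10},{"tx": -10,"ty": -56,"tz": 10}])

```text
invalid input
```

apply_moves(rows=[{},{}])

```text
invalid input
```

Run:
```python
from h import *
im,d,c=snap('wrist','wrist1'); print(c, status.observe()['eef_pos'])
```

```text
{'fx': 288.66025638686654, 'fy': 288.66025638686654, 'cx': 321.32044169052625, 'cy': 202.48550703274543, 'position': array([0.65002731, 0.08314172, 0.38346599]), 'rotation': array([[ 9.99999429e-01,  1.00961512e-03, -3.50745478e-04],
       [ 8.63188139e-04, -9.56413909e-01, -2.92013168e-01],
       [-6.30278763e-04,  2.92012698e-01, -9.56414234e-01]])} [6.49584045e-01 2.90174665e-06 2.13857318e-01]
```

View pics/wrist1.png

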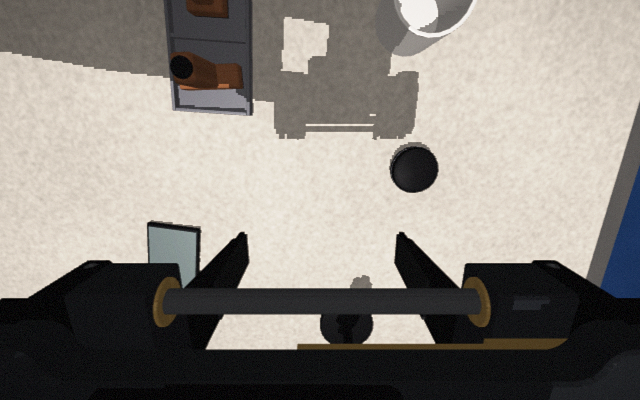

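apply_moves(rows=[{"tx": -10,"ty": -56,"tz": 10,"wx": 0,"wy": 0,"wz": 0},{"tx": -10,"ty": -56,"tz": 10,"wx": 0,"wy": 0,"wz": 0},{"tx": -10,"ty": -56,"tz": 10,"wx": 0,"wy": 0,"wz": 0},{"tx": -10,"ty": -56,"tz": 10,"wx": 0,"wy": 0,"wz": 0},{"tx": -10,"ty": -56,"tz": 10,"wx": 0,"wy": 0,"wz": 0}])

```text
clock: 0.82
eef_pos: [0.5994, -0.2817, 0.2648]
orientation: [[-0.0, 1.0, -0.0], [1.0, 0.0, 0.0], [0.0, -0.0, -1.0]]
force: [0.3, 0.1, -0.5]
grip_width: 0.0947
```

apply_moves(rows=[{"tx": 0,"ty": 0,"tz": 0,"wx": 0,"wy": 0,"wz": 0},{"tx": 0,"ty": 0,"tz": 0,"wx": 0,"wy": 0,"wz": 0}])

```text
clock: 1.08
eef_pos: [0.5998, -0.2797, 0.2641]
orientation: [[0.0, 1.0, -0.001], [1.0, -0.0, 0.001], [0.001, -0.001, -1.0]]
force: [0.2, 0.3, -0.1]
grip_width: 0.095
```

Run:
```python
from h import *
im,d,c=snap('wrist','wrist2'); s=status.observe(); print(s['eef_pos'],s['clock'],c['position'])
```

```text
[ 0.59999644 -0.27906273  0.26403257] 1.125 [ 0.60020152 -0.19676646  0.43398908]
```

View pics/wrist2.png

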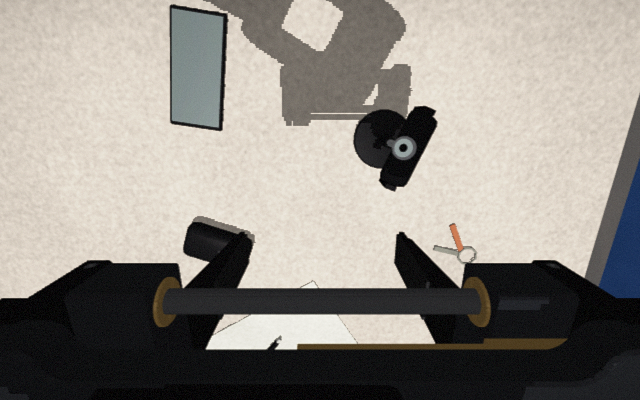

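Run:
```python
from h import *
np.set_printoptions(precision=4,suppress=True)
im,d,c=load('wrist2'); W=cloud(d,c)
g=im[90:200,340:450,::-1]; cv2.imwrite('pics/c5.png',cv2.resize(np.clip(g*2.5,0,255).astype(np.uint8),None,fx=5,fy=5,interpolation=cv2.INTER_CUBIC))
print(W[146:151,401:406].reshape(-1,3)[::4])
# ring centroid
br=im.sum(-1)[130:166,386:421].astype(float)>250
v,u=np.nonzero(br); print('ring',u.mean()+386,v.mean()+130,len(u), u.min()+386,u.max()+386,v.min()+130,v.max()+130)
L=W[148,403]
m=(np.linalg.norm(W-L,axis=-1)<.09)&(W[...,2]>.09)
P=W[m]; rng=np.random.default_rng(0); best=0
for _ in range(3000):
    a=P[rng.choice(len(P),3,replace=False)]; n=np.cross(a[1]-a[0],a[2]-a[0]); 
    if np.linalg.norm(n)<1e-7: continue
    n/=np.linalg.norm(n); k=np.abs((P-a[0])@n)<.002
    if k.sum()>best: best=k.sum(); K=k
Q=P[K]; ce=Q.mean(0); U,S,V=np.linalg.svd(Q-ce,full_matrices=False); n=V[2]*np.sign(V[2][2])
print(len(P),best,ce,'n',n,'elev',np.degrees(np.arcsin(n[2])),'az',np.degrees(np.arctan2(n[1],n[0])),'long',V[0])
yl=np.cross([0,0,1],n); yl/=np.linalg.norm(yl); zl=np.cross(n,yl)
q=(Q-L)@np.array([yl,zl,n]).T; print('ext in y,z,n rel lens',np.percentile(q,[0,1,5,50,95,99,100],axis=0))
r=cv2.minAreaRect((q[:,:2]*1000).astype(np.float32)); print(r)
```

```text
[[ 0.6781 -0.2261  0.1485]
 [ 0.6816 -0.2259  0.1498]
 [ 0.6804 -0.2268  0.1509]
 [ 0.6801 -0.2279  0.149 ]
 [ 0.6791 -0.2289  0.1491]
 [ 0.6786 -0.23    0.1477]
 [ 0.6816 -0.2296  0.151 ]]
ring 404.1133501259446 148.4785894206549 397 388 420 137 165
2544 1398 [ 0.6844 -0.2278  0.1461] n [-0.4873  0.2057  0.8486] elev 58.06463509769313 az 157.1149370063294 long [-0.3832 -0.9236  0.0038]
ext in y,z,n rel lens [[-0.0424 -0.0122 -0.0068]
 [-0.036  -0.0115 -0.0066]
 [-0.0339 -0.0103 -0.0062]
 [-0.0094  0.0023 -0.0045]
 [ 0.0324  0.0123 -0.0031]
 [ 0.0352  0.0131 -0.0028]
 [ 0.0363  0.014  -0.0027]]
((-3.0682754516601562, 0.9210090637207031), (78.68765258789062, 26.19089698791504), 0.02612081728875637)
```

View pics/c5.png

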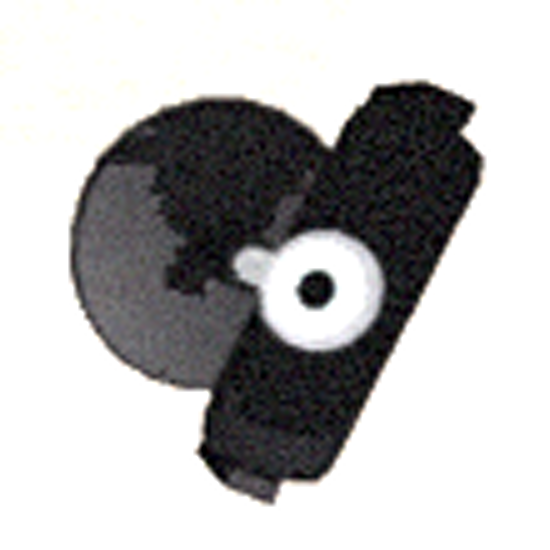

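apply_moves(rows=[{"tx": -16,"ty": 60,"tz": 0,"wx": 0,"wy": 0,"wz": 0},{"tx": -16,"ty": 60,"tz": 0,"wx": 0,"wy": 0,"wz": 0},{"tx": -16,"ty": 60,"tz": 0,"wx": 0,"wy": 0,"wz": 0},{"tx": -16,"ty": 60,"tz": 0,"wx": 0,"wy": 0,"wz": 0},{"tx": -16,"ty": 60,"tz": 0,"wx": 0,"wy": 0,"wz": 0}])

```text
clock: 1.75
eef_pos: [0.5186, 0.0233, 0.2643]
orientation: [[-0.002, 1.0, -0.0], [1.0, 0.002, 0.0], [0.0, -0.0, -1.0]]
force: [0.7, 1.1, 0.0]
grip_width: 0.0954
```

apply_moves(rows=[{"tx": 0,"ty": 0,"tz": 0,"wx": 0,"wy": 0,"wz": 0},{"tx": 0,"ty": 0,"tz": 0,"wx": 0,"wy": 0,"wz": 0}])

```text
clock: 2.0
eef_pos: [0.5197, 0.0209, 0.2645]
orientation: [[-0.002, 1.0, -0.0], [1.0, 0.002, -0.0], [-0.0, -0.0, -1.0]]
force: [-0.5, 0.6, 0.8]
grip_width: 0.0954
```

Run:
```python
from h import *
im,d,c=snap('wrist','wrist3'); s=status.observe(); print(s['eef_pos'],s['joints'],s['clock'],c['position'])
W=cloud(d,c)
col=(im[...,0]>im[...,2]*1.3)
for z0,tol in [(.026,.003),(.09,.004)]:
    m=(np.abs(W[...,2]-z0)<tol)&(np.abs(W[...,0]-.52)<.06)&(np.abs(W[...,1]-.12)<.035)
    if z0<.05: m&=col
    P=W[m]; print(z0,len(P),P.min(0),P.max(0),P.mean(0)); print(cv2.minAreaRect((P[:,:2]*1000).astype(np.float32)))
cv2.imwrite('pics/c6.png',cv2.resize(np.clip(im[60:220,200:400,::-1]*1.6,0,255).astype(np.uint8),None,fx=4,fy=3.7,interpolation=cv2.INTER_CUBIC))
```

```text
[0.5199622  0.02009939 0.26446077] [-6.43802927e-02 -1.93256263e-01  1.87587613e+00 -3.10148605e-04
  1.45918320e+00 -6.51187033e-02] 2.05 [0.51980154 0.10413437 0.43425773]
0.026 698 [0.48490026 0.11200015 0.02323508] [0.55469106 0.13869245 0.02874689] [0.52015837 0.12525419 0.02562651]
((519.7073364257812, 125.28303527832031), (69.61408233642578, 25.7863712310791), 1.7847938537597656)
0.09 477 [0.50945546 0.11193345 0.08612067] [0.5299968  0.13856346 0.09372914] [0.51971083 0.12522947 0.09041466]
((519.6542358398438, 125.23479461669922), (20.54125213623047, 26.555051803588867), 0.3721644878387451)
```

View pics/wrist3.png

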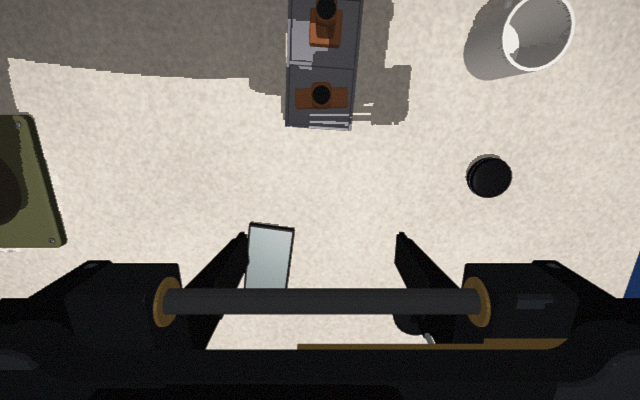

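View pics/c6.png

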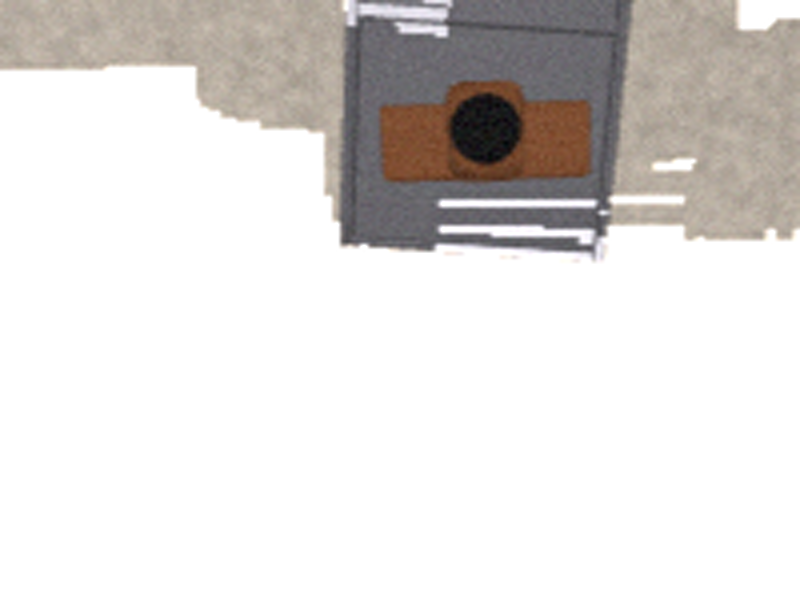

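apply_moves(rows=[{"tx": 0,"ty": 53,"tz": -20,"wx": 0,"wy": 0,"wz": 1.7},{"tx": 0,"ty": 52,"tz": -40,"wx": 0,"wy": 0,"wz": 0},{"tx": 0,"ty": 0,"tz": -40,"wx": 0,"wy": 0,"wz": 0},{"tx": 0,"ty": 0,"tz": -20,"wx": 0,"wy": 0,"wz": 0},{"tx": 0,"ty": 0,"tz": 0,"wx": 0,"wy": 0,"wz": 0}], fingers=0.2)

```text
clock: 2.68
eef_pos: [0.5194, 0.1213, 0.1449]
orientation: [[-0.028, 1.0, -0.003], [1.0, 0.028, -0.001], [-0.0, -0.003, -1.0]]
force: [-0.4, 0.0, -0.1]
grip_width: 0.0579
```

apply_moves(rows=[{"tx": 0,"ty": 2,"tz": -35,"wx": 0,"wy": 0,"wz": 0},{"tx": 0,"ty": 0,"tz": -35,"wx": 0,"wy": 0,"wz": 0},{"tx": 0,"ty": 0,"tz": -30,"wx": 0,"wy": 0,"wz": 0},{"tx": 0,"ty": 0,"tz": 0,"wx": 0,"wy": 0,"wz": 0},{"tx": 0,"ty": 0,"tz": 0,"wx": 0,"wy": 0,"wz": 0}])

```text
clock: 3.3
eef_pos: [0.522, 0.1243, 0.049]
orientation: [[-0.029, 1.0, 0.004], [1.0, 0.029, 0.001], [0.0, 0.004, -1.0]]
force: [0.4, -0.1, 0.5]
grip_width: 0.0568
```

Run:
```python
from h import *
s=status.observe(); print(s['eef_pos'],s['orientation'],s['joints'],s['clock'],s['grip_width'])
im,d,c=snap('side','side4')
cv2.imwrite('pics/c7.png',cv2.resize(np.clip(im[90:230,170:350,::-1]*2.0,0,255).astype(np.uint8),None,fx=4,fy=4,interpolation=cv2.INTER_CUBIC))
```

```text
[0.52198775 0.12425262 0.04900689] [[-2.86871803e-02  9.99581664e-01  3.68011645e-03]
 [ 9.99588348e-01  2.86854221e-02  5.29648975e-04]
 [ 4.23861710e-04  3.69379566e-03 -9.99993088e-01]] [1.33609272e-01 3.75670023e-02 2.03896623e+00 3.97388559e-05
 1.06134154e+00 1.04899619e-01] 3.3 0.056750377021781845
```

View pics/c7.png

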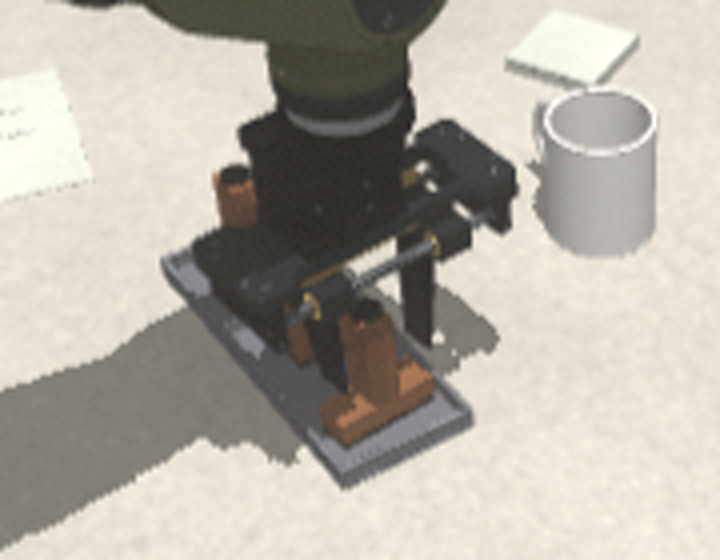

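apply_moves(rows=[{"tx": 0,"ty": 0,"tz": 0,"wx": 0,"wy": 0,"wz": 0},{"tx": 0,"ty": 0,"tz": 0,"wx": 0,"wy": 0,"wz": 0},{"tx": 0,"ty": 0,"tz": 0,"wx": 0,"wy": 0,"wz": 0},{"tx": 0,"ty": 0,"tz": 0,"wx": 0,"wy": 0,"wz": 0}], fingers=-1)

```text
clock: 3.85
eef_pos: [0.5199, 0.1246, 0.0466]
orientation: [[-0.03, 1.0, -0.0], [1.0, 0.03, -0.0], [-0.0, -0.0, -1.0]]
force: [-0.5, 0.7, -0.8]
grip_width: 0.0226
```

apply_moves(rows=[{"tx": 0,"ty": 0,"tz": 0,"wx": 0,"wy": 0,"wz": 0},{"tx": 0,"ty": 0,"tz": 10,"wx": 0,"wy": 0,"wz": 0},{"tx": 0,"ty": 0,"tz": 30,"wx": 0,"wy": 0,"wz": 0},{"tx": 0,"ty": 0,"tz": 50,"wx": 0,"wy": 0,"wz": 0},{"tx": 0,"ty": 0,"tz": 50,"wx": 0,"wy": 0,"wz": 0}])

```text
clock: 4.47
eef_pos: [0.5196, 0.1245, 0.188]
orientation: [[-0.03, 1.0, -0.001], [1.0, 0.03, -0.0], [-0.0, -0.001, -1.0]]
force: [0.1, -0.6, -1.8]
grip_width: 0.022
```

apply_moves(rows=[{"tx": 0,"ty": 0,"tz": 50,"wx": 0,"wy": 0,"wz": 0},{"tx": 0,"ty": 0,"tz": 50,"wx": 0,"wy": 0,"wz": 0},{"tx": 0,"ty": 0,"tz": 50,"wx": 0,"wy": 0,"wz": 0},{"tx": 0,"ty": 0,"tz": 0,"wx": 0,"wy": 0,"wz": 0},{"tx": 0,"ty": 0,"tz": 0,"wx": 0,"wy": 0,"wz": 0}])

```text
clock: 5.1
eef_pos: [0.5196, 0.1245, 0.336]
orientation: [[-0.03, 1.0, -0.001], [1.0, 0.03, -0.0], [-0.0, -0.001, -1.0]]
force: [-0.1, -0.3, -1.3]
grip_width: 0.022
```

Run:
```python
from h import *
np.set_printoptions(precision=4,suppress=True)
s=status.observe(); p=s['eef_pos'];R=s['orientation'];print(p,R,s['joints'],s['clock'],s['grip_width'])
n=np.array([-0.4873,0.2057,0.8486]); n/=np.linalg.norm(n)
yl=np.cross([0,0,1],n); yl/=np.linalg.norm(yl)
L=np.array([.680,-.2277,.1496]); print('yl',yl)
y=yl if yl@R[:,1]>0 else -yl
Rt=np.stack([np.cross(y,-n),y,-n],1)
from scipy.spatial.transform import Rotation as Ro
print('rot deg',np.degrees(Ro.from_matrix(Rt@R.T).as_rotvec()),Rt)
F=L+.15*n; print('F',F,'TCP',F+.042*n)
im,d,c=snap('side','side5')
im,d,c=snap('wrist','wrist5')
```

```text
[0.5196 0.1245 0.336 ] [[-0.0297  0.9996 -0.0007]
 [ 0.9996  0.0297 -0.0001]
 [-0.0001 -0.0007 -1.    ]] [ 0.1346 -0.181   1.7479 -0.      1.5753  0.1049] 5.1 0.022019886003860612
yl [-0.3889 -0.9213  0.    ]
rot deg [-27.7731 -19.0725  63.6474] [[-0.7818  0.3889  0.4873]
 [ 0.33    0.9213 -0.2057]
 [-0.529  -0.     -0.8486]]
F [ 0.6069 -0.1968  0.2769] TCP [ 0.5864 -0.1882  0.3125]
```

View pics/side5.png

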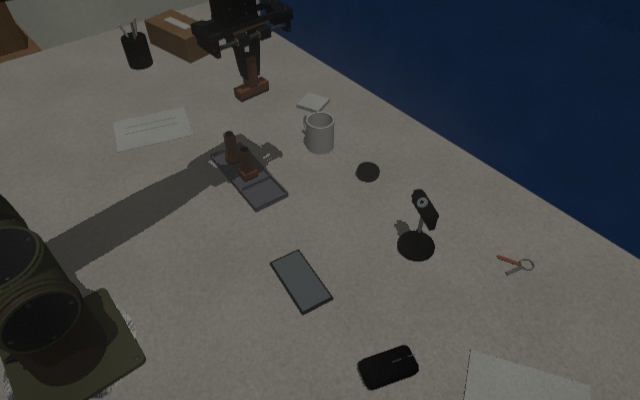

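View pics/wrist5.png

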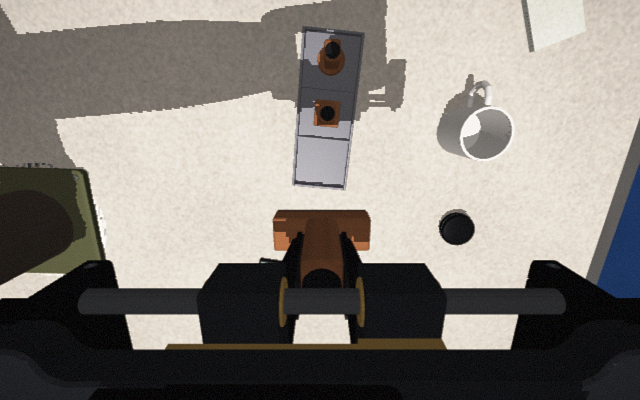

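apply_moves(rows=[{"tx": 5,"ty": -40,"tz": 5,"wx": -3.47,"wy": -2.38,"wz": 7.96},{"tx": 5,"ty": -40,"tz": 5,"wx": -3.47,"wy": -2.38,"wz": 7.96},{"tx": 5,"ty": -40,"tz": 5,"wx": -3.47,"wy": -2.38,"wz": 7.96},{"tx": 5,"ty": -40,"tz": 5,"wx": -3.47,"wy": -2.38,"wz": 7.96}])

```text
clock: 5.7
eef_pos: [0.5395, -0.0364, 0.3542]
orientation: [[-0.53, 0.819, 0.219], [0.803, 0.568, -0.183], [-0.274, 0.079, -0.959]]
force: [0.4, -0.1, -0.6]
grip_width: 0.0221
```

apply_moves(rows=[{"tx": 10,"ty": -40,"tz": 0,"wx": -3.47,"wy": -2.38,"wz": 7.96},{"tx": 10,"ty": -40,"tz": 0,"wx": -3.47,"wy": -2.38,"wz": 7.96},{"tx": 10,"ty": -40,"tz": 0,"wx": -3.47,"wy": -2.38,"wz": 7.96},{"tx": 10,"ty": -33,"tz": -10,"wx": -3.47,"wy": -2.38,"wz": 7.96},{"tx": 0,"ty": 0,"tz": 0,"wx": 0,"wy": 0,"wz": 0}])

```text
clock: 6.32
eef_pos: [0.5778, -0.19, 0.3413]
orientation: [[-0.785, 0.392, 0.48], [0.335, 0.92, -0.204], [-0.522, 0.0, -0.853]]
force: [-0.2, 0.5, -2.5]
grip_width: 0.0217
```

```bash
cat > tgt.py <<'E'
from h import *
from scipy.spatial.transform import Rotation as Ro
np.set_printoptions(precision=4,suppress=True)
n=np.array([-0.4873,0.2057,0.8486]); n/=np.linalg.norm(n)
yl=np.cross([0,0,1],n); yl/=np.linalg.norm(yl); y=-yl
L=np.array([.680,-.2277,.1496])
Rt=np.stack([np.cross(y,-n),y,-n],1); F=L+.15*n
def err(off=.042):
    s=status.observe(); p=s['eef_pos'];R=s['orientation']
    print(s['clock'],p,s['joints'],s['grip_width'],'force',s['force'])
    print('d mm',(F+off*n-p)*1000,'rot',np.degrees(Ro.from_matrix(Rt@R.T).as_rotvec()))
E
python3 - <<'E'
from tgt import *
err()
E
```

```text
6.325 [ 0.5778 -0.19    0.3413] [-0.4072 -0.358   1.9516  0.0031  0.9993 -1.5759] 0.02165130556181174 force [-0.1899  0.4625 -2.5412]
d mm [  8.5885   1.846  -28.7653] rot [-0.2134 -0.4452  0.1999]
```

apply_moves(rows=[{"tx": 3,"ty": 0,"tz": -12,"wx": 0,"wy": 0,"wz": 0},{"tx": 3,"ty": 0,"tz": -12,"wx": 0,"wy": 0,"wz": 0},{"tx": 1,"ty": 0,"tz": -9,"wx": 0,"wy": 0,"wz": 0},{"tx": 0,"ty": 0,"tz": 0,"wx": 0,"wy": 0,"wz": 0},{"tx": 0,"ty": 0,"tz": 0,"wx": 0,"wy": 0,"wz": 0}])

```text
clock: 6.95
eef_pos: [0.5872, -0.1882, 0.314]
orientation: [[-0.782, 0.388, 0.488], [0.329, 0.922, -0.205], [-0.529, 0.0, -0.849]]
force: [-0.0, -0.9, -1.9]
grip_width: 0.0218
```

apply_moves(rows=[{"tx": 0,"ty": 0,"tz": 0,"wx": 0,"wy": 0,"wz": 0},{"tx": 0,"ty": 0,"tz": 0,"wx": 0,"wy": 0,"wz": 0},{"tx": 0,"ty": 0,"tz": 0,"wx": 0,"wy": 0,"wz": 0},{"tx": 0,"ty": 0,"tz": 0,"wx": 0,"wy": 0,"wz": 0}])

```text
clock: 7.45
eef_pos: [0.587, -0.1886, 0.3136]
orientation: [[-0.782, 0.388, 0.487], [0.33, 0.922, -0.205], [-0.529, 0.0, -0.849]]
force: [-0.3, -0.1, -1.2]
grip_width: 0.022
```

Run:
```python
from tgt import *
err()
for n_ in ['scene','side','wrist']: snap(n_,n_+'6')
err()
```

```text
7.45 [ 0.587  -0.1886  0.3136] [-0.3976 -0.334   1.981  -0.0006  0.9378 -1.5694] 0.021986897278517298 force [-0.2975 -0.1488 -1.2384]
d mm [-0.5252  0.3477 -1.0899] rot [-0.02   -0.0254 -0.0358]
7.6 [ 0.587  -0.1885  0.3136] [-0.3976 -0.334   1.9811 -0.0006  0.9377 -1.5694] 0.021723894889632934 force [ 0.2016 -0.2436 -1.4883]
d mm [-0.5444  0.3023 -1.0231] rot [-0.0226 -0.0287 -0.0413]
```

View pics/side6.png

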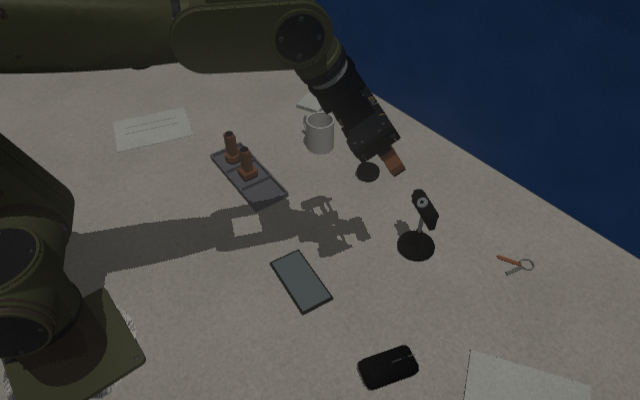

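View pics/scene6.png

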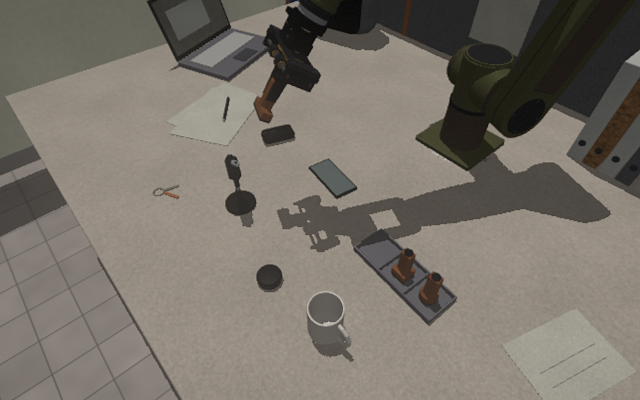

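View pics/wrist6.png

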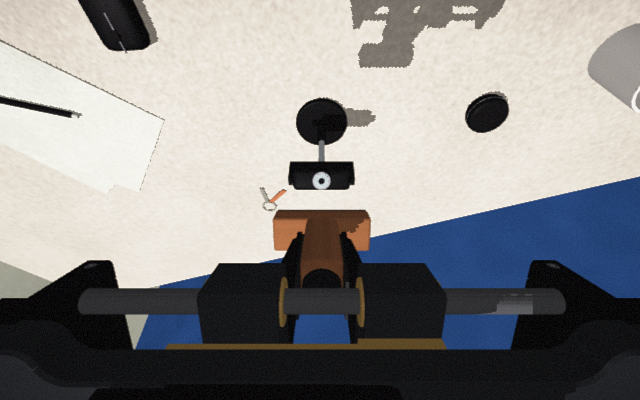

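Run:
```python
from tgt import *
def plane(P,tol=.0015):
    rng=np.random.default_rng(0); best=0
    for _ in range(2000):
        a=P[rng.choice(len(P),3,replace=False)]; q=np.cross(a[1]-a[0],a[2]-a[0])
        if np.linalg.norm(q)<1e-7: continue
        q/=np.linalg.norm(q); k=np.abs((P-a[0])@q)<tol
        if k.sum()>best: best=k.sum(); K=k
    Q=P[K]; V=np.linalg.svd(Q-Q.mean(0),full_matrices=False)[2]; q=V[2]; 
    return (q if q@n>0 else -q),Q,V[0]
s=status.observe(); p=s['eef_pos']
im,d,c=load('wrist6'); W=cloud(d,c)
A=np.stack([y,np.cross(n,y),n],1)  # axes: level, perp, n
# lens
lp=W[179:184,319:324].reshape(-1,3); print('lens',np.nanmedian(lp,0))
Lw=np.nanmedian(lp,0)
m=(np.linalg.norm(W-Lw,axis=-1)<.07)&(W[...,2]>.10); nn,Q,l=plane(W[m],.002)
print('head n',nn,'elev',np.degrees(np.arcsin(nn[2])),'az',np.degrees(np.arctan2(nn[1],nn[0])),'ang vs n',np.degrees(np.arccos(nn@n)),'long',l,len(Q),'pl off',np.median((Q-Lw)@n))
# foot
v,u=np.mgrid[:400,:640]
m=(u>268)&(u<376)&(v>205)&(v<255)&(im[...,0]>im[...,2]*1.25)
P=W[m]; P=P[~np.isnan(P[:,0])]; r=(P-F)@A*1000
print('foot pts rel F',np.percentile(r,[1,5,25,50,75,95,99],axis=0))
k=np.abs(r[:,2]-22)<6; fn,Q,l=plane(P[k]); print('foot n',fn,'ang',np.degrees(np.arccos(fn@n)),'diff',np.degrees(np.cross(n,fn)),len(Q))
r=(Q-F)@A*1000; print('foot top n-height', np.median(r[:,2]), 'ext',np.percentile(r,[0.5,1,50,99,99.5],axis=0)); print(cv2.minAreaRect(r[:,:2].astype(np.float32)))
print('lens rel F',(Lw-F)@A*1000)
cv2.imwrite('pics/c8.png',cv2.resize(np.clip(im[150:270,250:400,::-1]*1.8,0,255).astype(np.uint8),None,fx=5,fy=5,interpolation=cv2.INTER_CUBIC))
```

```text
lens [ 0.6794 -0.2271  0.1506]
head n [-0.5278  0.2199  0.8204] elev 55.12563871859676 az 157.38154573814407 ang vs n 2.9425492490383345 long [ 0.3836  0.9235 -0.0008] 776 pl off -0.006123414962133109
foot pts rel F [[-33.3664 -11.9522   6.7498]
 [-30.5999  -7.8929  10.346 ]
 [-14.677    4.5395  21.0677]
 [  0.2584  11.825   22.1132]
 [ 15.8868  12.8673  50.26  ]
 [ 31.4986  13.4943  73.2907]
 [ 34.3712  13.7198  77.9368]]
foot n [-0.5035  0.2106  0.8379] ang 1.1491648685597595 diff [-0.3651 -1.0882  0.0541] 1655
foot top n-height 21.657441135317917 ext [[-33.8948 -12.9047  19.8122]
 [-33.6781 -12.3314  19.8884]
 [ -2.5661   3.595   21.6574]
 [ 34.7044  12.3724  22.9327]
 [ 34.9509  12.4749  22.9712]]
((0.5229034423828125, -0.15907859802246094), (69.58417510986328, 26.06319808959961), 0.1299036741256714)
lens rel F [   0.2748    0.1134 -148.7143]
```

View pics/c8.png

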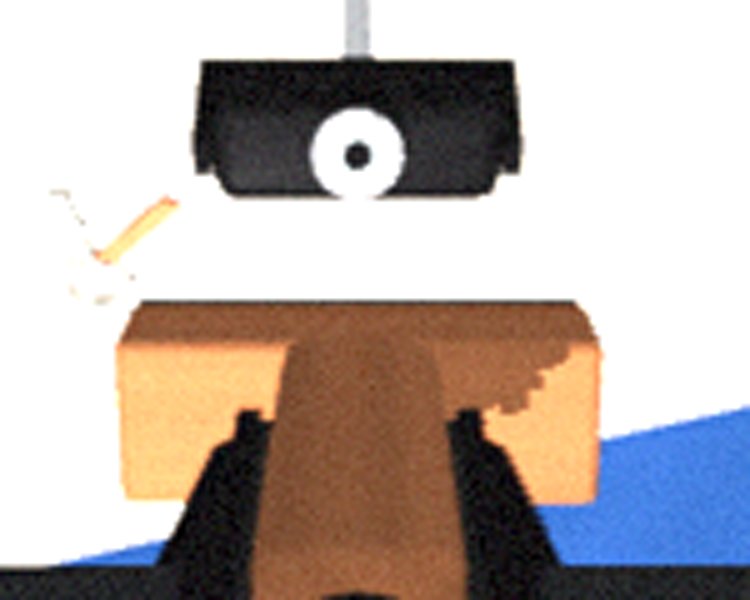

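Run:
```python
from tgt import *
A=np.stack([y,np.cross(n,y),n],1)
for t in ['wrist2','wrist6','side0','side6','scene0','scene6']:
    im,d,c=load(t); W=cloud(d,c)
    r=(W-L)@A*1000
    m=(np.abs(r[...,0])<36)&(np.abs(r[...,1])<22)&(r[...,2]>-35)&(r[...,2]<10)&~((np.hypot(r[...,0],r[...,1])<12)&(r[...,2]>-6))
    q=r[m]; cd=(np.array(c['position'])-L)@A; print(t,len(q),'cam dir',cd/np.linalg.norm(cd))
    for a in range(-20,20,2):
        k=(q[:,1]>=a)&(q[:,1]<a+2)
        if k.sum()>5: print(a,k.sum(),np.round(np.percentile(q[k,2],[10,50,90]),1), end=' | ')
    print()
    k=(np.abs(q[:,1])<9)&(q[:,2]>-9)&(q[:,2]<0)&(np.abs(q[:,0])>0)
    B=np.c_[q[k,:2],np.ones(k.sum())]; co=np.linalg.lstsq(B,q[k,2],rcond=None)[0]; print('slopes deg: lvl %.2f perp %.2f off %.2f'%(np.degrees(co[0]),np.degrees(co[1]),co[2]),k.sum())
```

```text
wrist2 1760 cam dir [-0.0085 -0.2621  0.965 ]
-16 196 [-20.9 -16.1 -10.6] | -14 238 [-11.2  -8.3  -6. ] | -12 155 [-6.8 -5.4 -4.5] | -10 124 [-5.7 -4.8 -3.9] | -8 118 [-5.5 -4.4 -3.4] | -6 112 [-5.5 -4.6 -3.7] | -4 99 [-5.5 -4.5 -3.6] | -2 101 [-5.8 -4.7 -4. ] | 0 97 [-5.7 -4.8 -3.9] | 2 95 [-5.9 -4.9 -3.9] | 4 108 [-5.9 -4.7 -3.8] | 6 99 [-5.8 -4.8 -4. ] | 8 98 [-6.1 -5.2 -4.6] | 10 92 [-7.1 -6.2 -5.4] | 12 27 [-9.6 -7.7 -6.7] | 
slopes deg: lvl 0.06 perp -1.59 off -4.73 934
wrist6 1180 cam dir [0.0005 0.22   0.9755]
-14 46 [-7.5 -6.4 -5.5] | -12 46 [-6.2 -5.3 -4.3] | -10 49 [-6.  -5.1 -4.5] | -8 72 [-5.  -4.1 -3.2] | -6 46 [-5.9 -4.2 -3.5] | -4 65 [-5.1 -4.3 -3.6] | -2 42 [-5.5 -4.6 -3.4] | 0 65 [-5.  -4.4 -3.4] | 2 50 [-6.  -4.9 -3.8] | 4 65 [-5.2 -4.3 -3.3] | 6 67 [-5.7 -4.8 -3.6] | 8 59 [-6.  -4.7 -3.6] | 10 134 [-34.6  -6.3  -5.2] | 12 204 [-33.8 -11.1  -7.1] | 14 57 [-33.6 -32.6 -24.5] | 16 102 [-34.1 -32.6 -31.1] | 18 11 [-34.8 -34.7 -34.2] | 
slopes deg: lvl 0.34 perp -1.41 off -4.45 499
side0 351 cam dir [-0.5976 -0.0377  0.8009]
-14 19 [-19.8 -11.6 -10.3] | -12 29 [-10.9  
[... 1211 characters left out ...]
| -4 8 [-14.6  -4.7  -2.8] | -2 8 [-6.  -4.8 -4.5] | 0 11 [-7.6 -4.2 -3. ] | 2 8 [-5.  -3.4 -2.4] | 4 12 [-8.9 -4.6 -3.4] | 6 6 [-10.4  -4.3  -3.4] | 8 7 [-8.1 -5.3 -4.6] | 10 6 [-16.3  -7.9  -5.8] | 
slopes deg: lvl -1.00 perp -3.27 off -4.21 74
scene6 226 cam dir [ 0.7558 -0.3688  0.5411]
-18 10 [-18.1 -16.5 -12.7] | -16 59 [-21.5 -13.5  -8. ] | -14 37 [-18.9  -6.9  -4.1] | -12 20 [-17.   -4.3  -2.8] | -10 14 [-15.4  -3.7  -2.7] | -8 12 [-8.1 -4.2 -2.6] | -6 9 [-6.4 -3.7 -2.9] | -4 12 [-7.9 -3.9 -1.5] | -2 9 [-5.3 -3.8 -3.1] | 0 7 [-6.3 -4.  -3.4] | 2 11 [-4.8 -3.6 -2.8] | 4 8 [-7.9 -4.3 -2.1] | 6 8 [-8.4 -4.8 -3.7] | 8 6 [-11.5  -6.   -4.8] | 
slopes deg: lvl -0.97 perp -1.88 off -3.98 76
```

Run:
```python
from tgt import *
for t in ['wrist2','wrist3','wrist6','side6','scene6']:
    im,d,c=load(t); W=cloud(d,c)
    m=(np.abs(W[...,2])<.012)&(np.hypot(W[...,0]-.65,W[...,1]+.1)<.35)&(im.min(-1)>70)
    P=W[m]; 
    for _ in range(3):
        B=np.c_[P[:,:2],np.ones(len(P))]; co=np.linalg.lstsq(B,P[:,2],rcond=None)[0]; k=np.abs(B@co-P[:,2])<.003; P=P[k]
    print(t,len(P),'desk slopes deg',np.degrees(co[:2]),'z@webcam',co@[.69,-.22,1])
```

```text
wrist2 97012 desk slopes deg [ 0.0509 -0.0036] z@webcam -0.0001753833960556905
wrist3 88197 desk slopes deg [ 0.0521 -0.0046] z@webcam -7.821937633290324e-05
wrist6 77277 desk slopes deg [ 0.0589 -0.0087] z@webcam -2.187470596112708e-06
side6 38601 desk slopes deg [-0.0552 -0.0681] z@webcam -0.0020460881408398616
scene6 38461 desk slopes deg [ 0.0248 -0.0024] z@webcam 0.0012368252647521605
```

Run:
```python
from tgt import *
A=np.stack([y,np.cross(n,y),n],1)
D=[]
for i in range(12):
    c=get_calibration('wrist'); im,d=camera('wrist'); D.append(d)
D=np.array(D); print('noise std',np.median(D.std(0)[160:190,295:350]))
D[D==0]=np.nan; d=np.nanmean(D,0); d[np.isnan(d)]=0
pickle.dump((im,d,c),open('pics/wavg.pkl','wb'))
err()
W=cloud(d,c); r=(W-L)@A*1000
m=(np.abs(r[...,0])<33)&(np.abs(r[...,1])<22)&(r[...,2]>-12)&(r[...,2]<10)
q=r[m&(np.hypot(r[...,0],r[...,1])>14)]
for a in range(-16,16,2):
    k=(q[:,1]>=a)&(q[:,1]<a+2)
    if k.sum()>5: print(a,k.sum(),np.round(np.percentile(q[k,2],[10,50,90]),2), end=' | ')
print()
for w in (7,8,9,10):
    k=(np.abs(q[:,1]+.5)<w)&(q[:,2]>-9)&(q[:,2]<0)
    B=np.c_[q[k,:2],np.ones(k.sum())]; co=np.linalg.lstsq(B,q[k,2],rcond=None)[0]; print(w,'head slopes deg: lvl %.2f perp %.2f off %.2f'%(*np.degrees(co[:2]),co[2]),k.sum())
k=np.hypot(r[...,0],r[...,1])<8
ll=r[k&m]; print('lens ring/glass',len(ll),ll.mean(0),np.median(ll,0)); k=np.hypot(r[...,0],r[...,1])<2.5; print(r[k&m])
# foot
r=(W-F)@A*1000
m=(np.abs(r[...,0])<40)&(np.abs(r[...,1])<20)&(np.abs(r[...,2]-22)<6)&(im[...,0]>im[...,2]*1.25)
q=r[m]
for a in range(-16,16,2):
    k=(q[:,1]>=a)&(q[:,1]<a+2)
    if k.sum()>5: print(a,k.sum(),np.round(np.percentile(q[k,2],[10,50,90]),2), end=' | ')
print()
for lo,hi in ((-12,11),(-10,9),(-8,11)):
  k=(q[:,1]>lo)&(q[:,1]<hi)&(np.abs(q[:,0])>13)&(np.abs(q[:,0])<33)
  B=np.c_[q[k,:2],np.ones(k.sum())]; co=np.linalg.lstsq(B,q[k,2],rcond=None)[0]; k2=np.abs(B@co-q[k,2])<1.5; co=np.linalg.lstsq(B[k2],q[k,2][k2],rcond=None)[0]; print('foot slopes deg: lvl %.2f perp %.2f off %.2f'%(*np.degrees(co[:2]),co[2]),k2.sum())
k=np.abs(q[:,2]-21.5)<2; print(cv2.minAreaRect(q[k][:,:2].astype(np.float32)), np.percentile(q[k],[.3,1,99,99.7],axis=0))
```

```text
noise std 0.0007375452
8.2 [ 0.587  -0.1885  0.3135] [-0.3976 -0.3339  1.9811 -0.0006  0.9377 -1.5694] 0.02202858306519705 force [ 0.2109  0.2174 -1.7354]
d mm [-0.5455  0.2934 -0.9672] rot [-0.0241 -0.0318 -0.041 ]
-14 40 [-6.63 -6.34 -6.11] | -12 36 [-5.47 -5.19 -4.99] | -10 35 [-4.93 -4.69 -4.38] | -8 64 [-4.4  -4.16 -3.75] | -6 31 [-4.46 -4.14 -3.83] | -4 60 [-4.51 -4.21 -3.94] | -2 29 [-4.53 -4.39 -3.94] | 0 58 [-4.61 -4.28 -3.98] | 2 33 [-4.9  -4.44 -4.27] | 4 58 [-4.67 -4.45 -4.17] | 6 48 [-4.88 -4.58 -4.27] | 8 52 [-5.21 -4.9  -4.23] | 10 76 [-6.31 -5.92 -5.48] | 12 87 [-9.88 -9.45 -7.42] | 
7 head slopes deg: lvl 0.13 perp -1.68 off -4.32 301
8 head slopes deg: lvl 0.14 perp -1.68 off -4.32 366
9 head slopes deg: lvl 0.14 perp -0.78 off -4.36 433
10 head slopes deg: lvl 0.15 perp -1.42 off -4.40 468
lens ring/glass 120 [-0.0723  0.141   0.5692] [ 0.3404 -0.0274  0.5849]
[[-0.936   1.2945  0.854 ]
 [ 0.3431  1.2499  0.6485]
 [ 1.6201  1.409   1.3586]
 [-2.2191 -0.0977  0.4852]
 [-0.9366 -0.0397  0.7371]
 [ 0.3441  0.0131  0.9654]
 [ 1.6239  0.0234  1.0061]
 [-0.936  -1.2892  1.0039]
 [ 0.3452 -1.3234  0.8501]
 [ 1.6265 -1.2937  0.9747]]
-14 28 [21.   21.3  21.46] | -12 75 [21.44 21.73 21.9 ] | -10 66 [21.43 21.73 21.98] | -8 94 [21.51 21.77 21.98] | -6 88 [21.45 21.7  21.95] | -4 110 [21.58 21.78 21.99] | -2 133 [21.46 21.72 21.94] | 0 118 [21.49 21.74 22.01] | 2 188 [21.52 21.76 22.01] | 4 147 [21.47 21.71 21.99] | 6 182 [21.49 21.75 21.98] | 8 202 [21.52 21.78 22.02] | 10 220 [20.83 21.36 21.8 ] | 12 285 [16.2  19.7  25.73] | 
foot slopes deg: lvl 0.08 perp 0.03 off 21.76 1289
foot slopes deg: lvl 0.07 perp -0.01 off 21.76 1062
foot slopes deg: lvl 0.08 perp 0.00 off 21.76 1167
((0.5950584411621094, -0.37888526916503906), (69.84365844726562, 25.40010643005371), 0.043428853154182434) [[-33.9677 -12.9761  19.6748]
 [-33.6373 -12.8255  19.8121]
 [ 34.8765  12.235   22.1508]
 [ 35.1532  12.2699  22.2838]]
```

```bash
cat > tgt2.py <<'E'
from tgt import *
A=np.stack([y,np.cross(n,y),n],1)
n0=n
n=n0+np.tan(np.radians(1.6))*A[:,1]-np.tan(np.radians(.1))*A[:,0]; n/=np.linalg.norm(n)
yl=np.cross([0,0,1],n); yl/=np.linalg.norm(yl); y=-yl
L2=L+A@np.array([.0001,.0001,.0006])
Rt=np.stack([np.cross(y,-n),y,-n],1); F2=L2+.15*n
# face centre in tool frame (at measured pose)
p0=np.array([.5870,-.1885,.3135]); 
A0=np.stack([np.cross(-yl,-n0),-yl,-n0],1)
fc=F+A@np.array([.0005,-.0003,-.00024])
R0=np.stack([np.cross(A[:,0],-n0),A[:,0],-n0],1)
off=R0.T@(fc-p0)
def err2():
    s=status.observe(); p=s['eef_pos'];R=s['orientation']
    print(s['clock'],p,s['grip_width'],'force',s['force'])
    print('off mm',off*1000,'d mm',(F2-Rt@off-p)*1000,'rot',np.degrees(Ro.from_matrix(Rt@R.T).as_rotvec()))
E
python3 - <<'E'
from tgt2 import *
print(n,np.degrees(np.arcsin(n[2])),F2,L2)
err2()
for t in ['wrist2','wavg']:
    im,d,c=load(t); W=cloud(d,c); r=(W-L)@A*1000
    m=(np.hypot(r[...,0],r[...,1])<13)&(r[...,2]>-3)&(im.min(-1)>80); v,u=np.nonzero(m); e=cv2.minEnclosingCircle(np.c_[u,v].astype(np.float32)); print(t,len(u),u.mean(),v.mean(),e,r[m].mean(0),np.median(r[m][:,2]))
    m2=(np.hypot(r[...,0],r[...,1])<2.6)&(r[...,2]>-3); print(np.median(r[m2],0))
E
```

```text
[-0.5096  0.2132  0.8335] 56.464382774850094 [ 0.6032 -0.1955  0.2751] [ 0.6797 -0.2275  0.1501]
8.2 [ 0.587  -0.1885  0.3135] 0.02202858306519705 force [ 0.2109  0.2174 -1.7354]
off mm [ 0.7487  0.5528 42.7179] d mm [-5.1658  1.3895 -2.3984] rot [-0.6434 -1.5072  0.1398]
wrist2 363 403.58677685950414 147.7382920110193 ((403.5, 147.5), 11.85336971282959) [ 0.2203 -0.2904 -0.0731] -0.056017665730204655
[-0.14   -0.0588  0.6871]
wavg 229 321.27947598253274 180.37991266375545 ((321.19879150390625, 180.43975830078125), 8.938529014587402) [0.7022 0.6005 0.0798] 0.13613487257671866
[  0.3055   0.855  237.6923]
```

apply_moves(rows=[{"tx": -2.5,"ty": 0.7,"tz": -1.2,"wx": -0.32,"wy": -0.75,"wz": 0.07},{"tx": -2.5,"ty": 0.7,"tz": -1.2,"wx": -0.32,"wy": -0.75,"wz": 0.07},{"tx": 0,"ty": 0,"tz": 0,"wx": 0,"wy": 0,"wz": 0},{"tx": 0,"ty": 0,"tz": 0,"wx": 0,"wy": 0,"wz": 0},{"tx": 0,"ty": 0,"tz": 0,"wx": 0,"wy": 0,"wz": 0}])

```text
clock: 8.82
eef_pos: [0.5821, -0.1871, 0.3114]
orientation: [[-0.769, 0.386, 0.51], [0.322, 0.923, -0.213], [-0.553, -0.0, -0.833]]
force: [-0.3, -0.2, -1.0]
grip_width: 0.0217
```

apply_moves(rows=[{"tx": 0,"ty": 0,"tz": 0,"wx": 0,"wy": 0,"wz": 0},{"tx": 0,"ty": 0,"tz": 0,"wx": 0,"wy": 0,"wz": 0},{"tx": 0,"ty": 0,"tz": 0,"wx": 0,"wy": 0,"wz": 0},{"tx": 0,"ty": 0,"tz": 0,"wx": 0,"wy": 0,"wz": 0}])

```text
clock: 9.32
eef_pos: [0.582, -0.1871, 0.3111]
orientation: [[-0.769, 0.386, 0.51], [0.322, 0.923, -0.213], [-0.552, -0.0, -0.834]]
force: [-0.1, -0.8, -1.3]
grip_width: 0.022
```

```bash
cat > chk.py <<'E'
from tgt2 import *
err2()
A=np.stack([y,np.cross(n,y),n],1)
D=[]
for i in range(12):
    c=get_calibration('wrist'); im,d=camera('wrist'); D.append(d)
D=np.array(D); D[D==0]=np.nan; d=np.nanmean(D,0); d[np.isnan(d)]=0
W=cloud(d,c); r=(W-L2)@A*1000
m=(np.abs(r[...,0])<33)&(np.abs(r[...,1])<22)&(r[...,2]>-12)&(r[...,2]<10)
q=r[m&(np.hypot(r[...,0],r[...,1])>14)]
for w in (7,8,9):
    k=(np.abs(q[:,1]+.5)<w)&(q[:,2]>-9)&(q[:,2]<0)
    B=np.c_[q[k,:2],np.ones(k.sum())]; co=np.linalg.lstsq(B,q[k,2],rcond=None)[0]; print(w,'head slopes deg: lvl %.2f perp %.2f off %.2f'%(*np.degrees(co[:2]),co[2]),k.sum())
print('head ext',np.percentile(q,[0,100],axis=0))
m2=(np.hypot(r[...,0],r[...,1])<2.6)&(r[...,2]>-3)&(r[...,2]<5); print('glass',np.median(r[m2],0))
m2=(np.hypot(r[...,0],r[...,1])<13)&(r[...,2]>-3)&(r[...,2]<5)&(im.min(-1)>80); print('ring',m2.sum(),r[m2].mean(0))
r=(W-F2)@A*1000
m=(np.abs(r[...,0])<40)&(np.abs(r[...,1])<20)&(np.abs(r[...,2]-22)<6)&(im[...,0]>im[...,2]*1.25)
q=r[m]; k=(q[:,1]>-10)&(q[:,1]<9)&(np.abs(q[:,0])>13)&(np.abs(q[:,0])<33)
B=np.c_[q[k,:2],np.ones(k.sum())]; co=np.linalg.lstsq(B,q[k,2],rcond=None)[0]; print('foot slopes deg: lvl %.2f perp %.2f off %.2f'%(*np.degrees(co[:2]),co[2]))
k=np.abs(q[:,2]-22)<2; print(cv2.minAreaRect(q[k][:,:2].astype(np.float32)))
cv2.imwrite('pics/wr7.png',im[:,:,::-1])
snap('scene','scene7');snap('side','side7')
err2()
E
python3 chk.py
```

```text
9.325 [ 0.582  -0.1871  0.3111] 0.02200044014815975 force [-0.0825 -0.7568 -1.3406]
off mm [ 0.7487  0.5528 42.7179] d mm [-0.1892 -0.0132 -0.0284] rot [-0.0027 -0.0072 -0.0025]
7 head slopes deg: lvl 0.06 perp 0.30 off -4.92 304
8 head slopes deg: lvl 0.03 perp 0.14 off -4.93 370
9 head slopes deg: lvl 0.03 perp 0.58 off -4.96 427
head ext [[-32.9838 -13.2328 -10.7685]
 [ 32.737   13.7222  -4.3343]]
glass [-0.176  -0.0734  0.3212]
ring 232 [ 0.4824  0.4629 -0.4575]
foot slopes deg: lvl 0.02 perp -0.06 off 21.92
((0.17723846435546875, 0.03357219696044922), (69.80897521972656, 25.952850341796875), 0.10379228740930557)
10.025 [ 0.582  -0.1871  0.3111] 0.021621198066090013 force [ 0.5862 -0.5024 -0.8812]
off mm [ 0.7487  0.5528 42.7179] d mm [-0.1704 -0.0127 -0.0314] rot [-0.0006 -0.0077 -0.0047]
```

View pics/scene7.png

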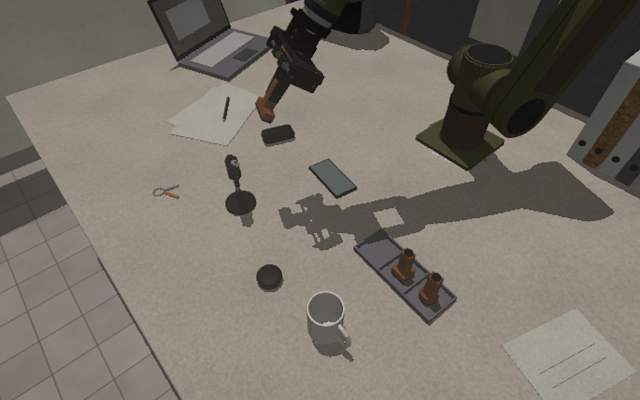

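View pics/side7.png

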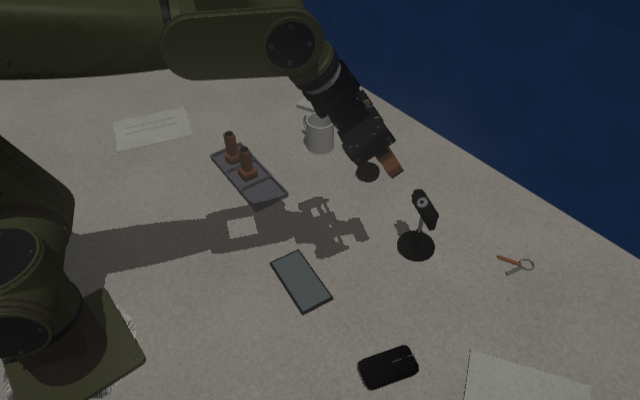

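The scene and side views show the stamp held above the lens, with the other two stamps, mouse, phone, case and mug where they were. All residuals are below 1 mm and 0.6°. I'm handing it in.

```bash
python3 -c "
from bench import bot
print(bot.close_job())"
```

```text
the job is handed in; nothing more can be done
None
```

I took the line stamp out of the tray by its grip. The arm now holds it with the printing face turned to the webcam's lens; I handed the job in at about 10 s on the clock.

**Last checks, from 12 averaged wrist-camera depth frames:**

| Check | Result |
|---|---|
| Centring on the lens | within about 0.5 mm |
| Distance from the lens | about 149.6 mm against the wanted 150 mm |
| Foot squareness to the target direction | within 0.1° |
| Webcam head tilt against that direction | within 0.6° |
| Long side of the face | level within about 0.1° |
| Arm over the last 0.7 s | steady, no contact forces, grip opening 22 mm |

- **Not seen directly:** the printing face is hidden from the wrist camera. Its position comes from the measured foot top and the given 22 mm foot height.
- **Disagreements:** the first estimates of the webcam's tilt ranged from 55° to 59°. I used 56.5°, from the averaged close view, and corrected the pose by 1.6°. The scene and side cameras differ from the wrist camera by 2 to 5 mm, so I relied on the wrist camera.
- **Other objects:** in the last scene and side pictures, the other two stamps, the webcam and the loose objects look unmoved.
- **Refused moves:** the first two move calls were refused because their rows left out some of the numbers, and nothing moved.

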